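# Cover the staining block with an inverted beaker

### The arm

A 6-joint arm with a two-finger parallel gripper is mounted at the origin on a cart in front of the work surface, level with it; the furniture and walls round the work are solid. World frame = base frame: x ahead of the robot, y to its left, z up, the work surface at z = 0. Lengths are in m, angles in rad, forces in N, time in s.
With the tool pointing down it reaches from about 0.425 to 0.95 m from the base axis. Payload 14.7 kg.
Tool frame: the origin (TCP) lies at the very end of the fingers, on their centre line; the grasp point (between the pads) lies 19 mm behind it (r.grip_point_offset is the z of the grasp point in the tool frame, in m); z points along the fingers, y is the line along which they close (so a half turn about z gives the same grasp; the last joint's range is limited). The gripper opens to 85 mm and grips with 20 to 120 N. Pads are 22 mm wide; open, the fingers measure 114 mm over their backs; the gripper's body (76 mm by 85 mm) begins 54 mm behind the grasp point. The pads swing forward as they close: fully open they stand 13 mm farther back than shut.
Start: joints at [-1.312, 0.48, 1.596, -0, 1.065, -0.047], TCP at [0.196, -0.62, 0.231] pointing down, gripper open.
Joint ranges: [-2.75, 2.75], [-0.82, 2.05], [0.23, 2.67], [-1.56, 4.7], [0.09, 2.69], [-2.92, 2.92]. Speed limits (rad/s): [1.89, 1.89, 2.39, 3.01, 3.01, 3.01].

### API

Orientations are given as a rotation vector (axis times angle).
In Python, from plant import r, eyes, ticket gives the robot as it stands. The module is installed in compiled form; this text tells all that it offers.
- The arm moves only by the shell command python3 -m creep 'ROWS' [FORCE]. ROWS is JSON, a list of rows, each an object with "dr": the turn, a rotation vector about the tool's x, y, z as a fraction of full scale, a list of three; "xyz": the shift along the tool's x, y, z as a fraction of full scale, a list of three; "gripper": the opening, from 0 (shut) to 1 (fully open). In form: [{"dr": [rx, ry, rz], "xyz": [x, y, z], "gripper": gripper}, ...]. A call has 1 to 12 rows; each row is the pose to reach, as a shift and turn from the pose commanded when the call began, along the tool's axes at that moment, turning the shorter way round; what a row does not reach only later rows make up. Full scale, the value 1, is 0.3 m for a shift and 360 degrees for a turn. A row lasts 1/10 s, in which the tool goes at most 50 mm and 8.59 degrees, less where a joint would pass 70% of its speed; a pose out of reach is approached as far as the arm can. A call with a number of a shift or a turn outside -1 to 1 is refused whole. A call with a gripper value outside its range is refused whole. The fingers move at their own pace and stop on an object; FORCE is the grip in N (left out, the last holds). Time passes only in rows, so rows that repeat a pose let the fingers close. It gives the time, the measured TCP pose, the force, the opening and the grip force at its end, in the units of the state.
- r.get_obs(): the state, without advancing time (a new reading comes with each control period).
- eyes.grab_frame(name): name is "side" or "top"; returns the picture (480x640x3 uint8, blue, green, red); there is no depth.
- eyes.camera_params(name): a dict with "mtx" (3x3 intrinsics, pixels), "rvec" (rotation vector, rad) and "tvec" (3), from world to camera coordinates, as OpenCV has them. Camera axes: x right, y down, z forward; pixel columns grow to the right and rows downward; lengths in m; the calibration is good to about 2 mm. A picture is of the moment at which its call begins. camera_params takes no time and is no camera call.
- ticket.sign_off(): hands the job in; it is judged then, once.
The state is a dict: "clock": time; "joint_positions": joint angles; "qd": joint speeds; "joint_efforts": joint torques, N m; "tool_pos": TCP position; "tcp_rot": TCP orientation; "wrist_force": force on the tool from outside, world axes, zero at the start; "wrist_torque": the same for the moment, N m; "finger_gap": finger opening in m; "gripper_force": force on a finger pad.
Only numpy, scipy, OpenCV 4.12 (cv2) and the standard library are available. Lean on these libraries where they do the work, as an engineer would, in place of code of your own. Each camera call takes 0.05 s, during which the arm holds its last target. There are 200 camera calls.

### The job

Keep dust off the open staining block on the bench mat: take the one beaker that is wide enough to go over it, turn it upside down and lower it over the block so that its rim sits flat on the mat all round, with the block still in its place. It is glass, so set it down rather than letting it fall, and leave the other beakers, the bottle and the forceps where they are.

Things in the scene. Friction and masses are not known exactly. Their poses are not given: they have to be found in the camera images.
- beaker_wide: Empty clear glass beaker, the widest of the three: 82 mm tall, body 62 mm and rim 65 mm across outside (a small pouring lip adds 4 mm), 55 mm clear inside, floor 3 mm thick, 85 g; it rolls easily on its side. Starts standing mouth-up; the three stand right of the microscope. Origin at the centre of the underside of its base; its z axis runs from base to mouth (up at the start).
- beaker_narrow_1: One of two equal, narrower clear glass beakers standing mouth-up right of the microscope: 70 mm tall, body 50 mm across, 44 mm clear inside (too narrow for the block). Origin at the centre of the underside of its base, z from base to mouth.
- beaker_narrow_2: The other (it stands further back) of the two equal, narrower clear glass beakers standing mouth-up right of the microscope: 70 mm tall, body 50 mm across, 44 mm clear inside (too narrow for the block). Origin at the centre of the underside of its base, z from base to mouth.
- staining_block: Loose square block of clear glass, 35 x 35 mm (50 mm over the corners), 16 mm high, with a round open well 24 mm wide and 8 mm deep in its top that holds a small specimen; lies on the bench mat. Origin at the centre of its underside, z up, x and y along its sides.
- bench_mat: Dark rubber bench mat, 110 x 110 mm, 4 mm thick, fixed to the worktop in front of the microscope. Origin at the centre of its underside; its upper face is at z = 4 mm.
- stain_bottle: Brown screw-cap bottle, 45 mm wide, 90 mm tall, standing left of the mat in front of the centrifuge. Origin at the centre of its underside.
- forceps: Steel forceps, 127 x 14 x 8 mm, lying in front of the centrifuge, left of the bottle. Origin at the centre of the underside.

How it is judged:
By the outcome, as a careful person would: the job done as asked, in the order asked, and still so for the second after the job is handed in, with the robot touching nothing.
It also fails if it takes over 72 s, if anything falls off the work surface, if the arm or the gripper's body presses on something with over 40 N, if the wrist force passes 120 N, or if a joint passes its speed limit or range.

## Working session

There is one attempt and no reset: what is moved stays moved. The work goes in short steps, Python scripts to look and compute and a shell command to move; the robot and the scene stay as the last step left them, time stands still between calls to the robot, and variables do not carry over. Pictures are saved under pics/ and viewed, at most 10 in all, crops included, and the job is handed in when it is done.

```bash
mkdir -p pics; python3 - <<'E'
from plant import r,eyes
import cv2
for n in("side","top"):
    cv2.imwrite(f"pics/{n}0.png",eyes.grab_frame(n)); p=eyes.camera_params(n)
    print(n,p); R=cv2.Rodrigues(p["rvec"])[0]; print(-R.T@p["tvec"].ravel())
print(r.get_obs(),r.grip_point_offset)
E
```

```text
side {'mtx': array([[469.875557  ,   0.        , 314.33203233],
       [  0.        , 469.875557  , 243.74129657],
       [  0.        ,   0.        ,   1.        ]]), 'rvec': array([ 0.06030528, -2.58779402,  1.77662568]), 'tvec': array([0.5362986 , 0.07052284, 1.00151188])}
[0.5145864  0.92654588 0.41512561]
top {'mtx': array([[527.1497981 ,   0.        , 316.42200767],
       [  0.        , 527.1497981 , 235.65202378],
       [  0.        ,   0.        ,   1.        ]]), 'rvec': array([ 2.13558538, -2.1741539 ,  0.13365814]), 'tvec': array([-0.09002744,  0.5430386 ,  1.18020143])}
[ 0.38825853 -0.1013821   1.23888993]
{'clock': 0.1, 'joint_positions': array([-1.31163363e+00,  4.80790534e-01,  1.59679405e+00,  1.44278106e-05,
        1.06513206e+00, -4.65653807e-02]), 'qd': array([-4.27796543e-04, -1.17965182e-03, -1.69844105e-03,  1.23457660e-03,
       -9.56977148e-04, -7.89257801e-05]), 'joint_efforts': array([ 1.57616737e-04, -9.52254224e+01, -4.31043792e+01, -1.03250020e-04,
        5.24100542e-03, -5.91611479e-05]), 'tool_pos': array([ 0.19559222, -0.61948297,  0.23072895]), 'tcp_rot': array([-3.10385436e+00, -4.78187161e-01,  1.67554772e-04]), 'wrist_force': array([ 0.05136419, -0.21836961,  0.07328078]), 'wrist_torque': array([-0.01861889, -0.0039785 ,  0.01812297]), 'gripper_force': 0.0, 'finger_gap': 0.08535110915077253} -0.0187
```

View pics/side0.png

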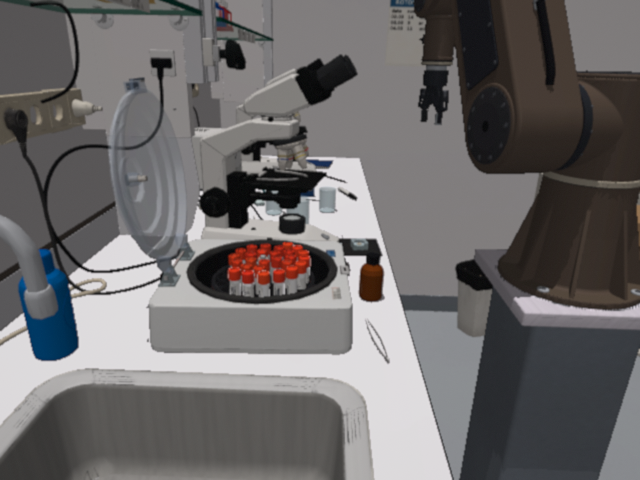

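View pics/top0.png

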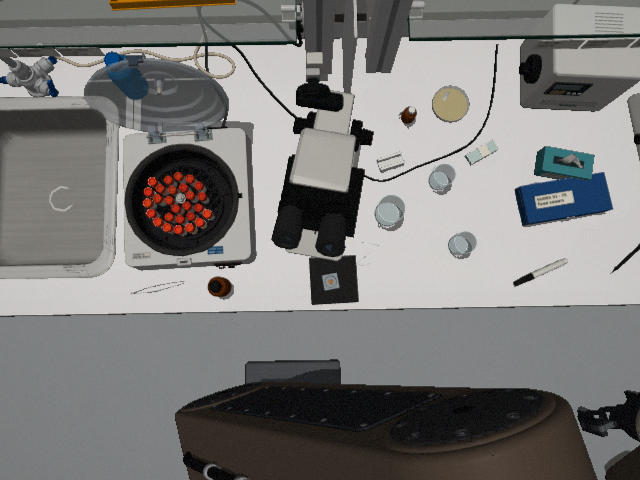

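The side view shows beakers near (327,200), (298,207) and (273,207), the mat at (360,246) and the bottle at (372,278). In the top view the wide beaker is at about (389,212), the narrow ones at (442,178) and (461,244), and the block at (331,282) on the mat. I'll zoom in next.

```bash
cat > h.py <<'E'
import numpy as np,cv2
from plant import r,eyes
def ray(n,px,z):
    p=eyes.camera_params(n);R=cv2.Rodrigues(p["rvec"])[0];c=-R.T@p["tvec"].ravel()
    d=R.T@np.linalg.solve(p["mtx"],[px[0],px[1],1.]);return c+d*(z-c[2])/d[2]
def proj(n,X):
    p=eyes.camera_params(n);return cv2.projectPoints(np.float64(X).reshape(-1,1,3),p["rvec"],p["tvec"],p["mtx"],None)[0][:,0]
E
python3 - <<'E'
from h import *
t=cv2.imread("pics/top0.png")
c=cv2.resize(t[165:315,290:490],None,fx=4,fy=4,interpolation=cv2.INTER_CUBIC);cv2.imwrite("pics/ct.png",c)
s=cv2.imread("pics/side0.png")
c=cv2.resize(s[170:265,250:400],None,fx=5,fy=5,interpolation=cv2.INTER_CUBIC);cv2.imwrite("pics/cs.png",c)
for n,p in dict(wide=(389,212),n2=(442,178),n1=(461,244)).items(): print(n,ray("top",p,.06))
print(ray("top",(331,282),.02))
# mat
g=t.max(2); m=(g<60).astype(np.uint8); m[:250]=0;m[306:]=0;m[:,:300]=0;m[:,365:]=0
k=max(cv2.findContours(m,0,2)[0],key=cv2.contourArea); re=cv2.minAreaRect(k);print(re,[ray("top",p,.004)[:2].round(4) for p in cv2.boxPoints(re)])
E
```

```text
wide [ 0.58909946 -0.26516548  0.06      ]
n2 [ 0.66558027 -0.38889734  0.06      ]
n1 [ 0.51325961 -0.42433005  0.06      ]
[ 0.43486762 -0.13140447  0.02      ]
((333.10174560546875, 279.72930908203125), (46.0967903137207, 46.39039611816406), 86.633544921875) [array([ 0.4924, -0.0804]), array([ 0.4969, -0.1893]), array([ 0.3895, -0.1927]), array([ 0.3851, -0.085 ])]
```

View pics/ct.png

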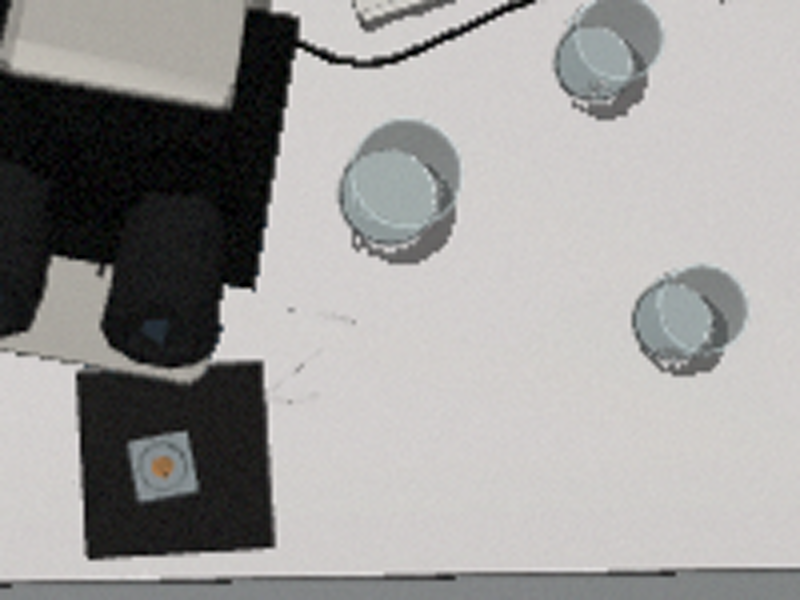

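View pics/cs.png

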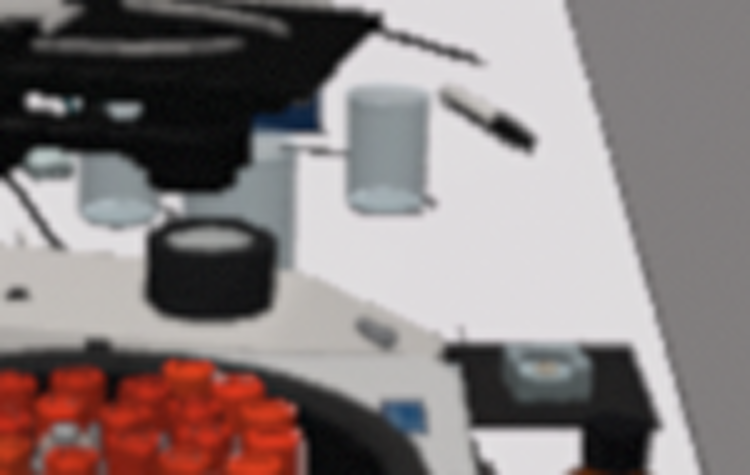

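The crop shows the wide beaker at full-frame px (392,207) for the rim and (388,214) for the base. The narrow beakers are at about (444,174)/(439,181) and (464,241)/(459,245), and the block centre is at about (330.5,281.5). In the side crop the block is at px (359,244) and the microscope base hides the lower part of the wide beaker.

```bash
cat >> h.py <<'E'
from scipy.spatial.transform import Rotation as Ro
def Rh(h,up=1,pitch=0):
    "tool z heading h deg (from +x to +y), tool x up(1)/down(-1)"
    h=np.radians(h);z=np.array([np.cos(h),np.sin(h),0]);x=np.array([0,0,up*1.]);return Ro.from_matrix(np.c_[x,np.cross(z,x),z])
def plan(G,R):
    o=r.get_obs();R0=Ro.from_rotvec(o["tcp_rot"]);tcp=np.array(G)+R.as_matrix()[:,2]*.0187
    print("xyz",(R0.inv().apply(tcp-o["tool_pos"])/.3).round(4),"dr",((R0.inv()*R).as_rotvec()/2/np.pi).round(4))
def st():
    o=r.get_obs();R=Ro.from_rotvec(o["tcp_rot"]).as_matrix()
    print(round(o["clock"],2),"q",o["joint_positions"].round(2),"G",(o["tool_pos"]-.0187*R[:,2]).round(4),"x",R[:,0].round(3),"z",R[:,2].round(3),"F",o["wrist_force"].round(1),o["gripper_force"].round(1),round(o["finger_gap"],4))
E
python3 - <<'E'
from h import *
t=cv2.imread("pics/top0.png")
for px,z in [((392,207),.082),((388,213.5),0),((330.5,281.5),.02),((331,252),.3)]: print(px,z,ray("top",px,z).round(4))
# outline extents for candidate
th=np.linspace(0,6.28,90)
for c in [(.589,-.265),(.585,-.265),(.589,-.261)]:
    P=np.r_[np.c_[c[0]+.031*np.cos(th),c[1]+.031*np.sin(th),0*th],np.c_[c[0]+.0325*np.cos(th),c[1]+.0325*np.sin(th),0*th+.082]]
    q=(proj("top",P)-[290,165]+.5)*4;print(c,q.min(0),q.max(0), q[90:].min(0),q[90:].max(0),q[:90].min(0),q[:90].max(0))
b=t[270:295,318:345].astype(int); m=(b.max(2)>75).astype(np.uint8)
k=max(cv2.findContours(m,0,2)[0],key=cv2.contourArea);re=cv2.minAreaRect(k);c=np.array(re[0])+[318,270];print("block",re,c,ray("top",c,.02),ray("top",c,.012))
plan((.471,-.32,.24),Rh(25,1));plan((.471,-.32,.24),Rh(25,-1));st()
E
```

```text
(392, 207) 0.082 [ 0.5965 -0.2692  0.082 ]
(388, 213.5) 0 [ 0.5957 -0.271   0.    ]
(330.5, 281.5) 0.02 [ 0.436  -0.1303  0.02  ]
(331, 252) 0.3 [ 0.4776 -0.1256  0.3   ]
(0.589, -0.265) [332.17069611 126.02756407] [461.44342309 258.99112724] [344.50938546 126.02756407] [461.44342309 241.2444352 ] [332.17069611 156.0716574 ] [436.46671933 258.99112724]
(0.585, -0.265) [332.37984536 133.07132823] [461.72277616 265.67513134] [344.73835268 133.07132823] [461.72277616 248.38731156] [332.37984536 162.67287411] [436.71789011 265.67513134]
(0.589, -0.261) [325.44593934 126.15717887] [454.24930056 259.11255971] [337.31819875 126.15717887] [454.24930056 241.37442231] [325.44593934 156.19278061] [429.73951383 259.11255971]
block ((12.326922416687012, 11.134614944458008), (15.689291000366211, 15.493175506591797), 78.69007110595703) [330.32692242 281.13461494] [ 0.43688364 -0.12989526  0.02      ] [ 0.43720278 -0.1300824   0.012     ]
xyz [ 1.2377 -0.6838 -0.0301] dr [ 0.0162  0.2496 -0.0165]
xyz [ 1.2377 -0.6838 -0.0301] dr [ 0.3427 -0.0222  0.3427]Traceback (most recent call last):
  File "<stdin>", line 11, in <module>
  File "h.py", line 17, in st
    print(round(o["clock"],2),"q",o["joint_positions"].round(2),"G",(o["tool_pos"]-.0187*R[:,2]).round(4),"x",R[:,0].round(3),"z",R[:,2].round(3),"F",o["wrist_force"].round(1),o["gripper_force"].round(1),round(o["finger_gap"],4))
                                                                                                                                                                                ^^^^^^^^^^^^^^^^^^^^^^^^
AttributeError: 'float' object has no attribute 'round'
```

```bash
sed -i 's/o\["gripper_force"\].round(1)/round(float(o["gripper_force"]),1)/' h.py
python3 -m creep '[{"dr":[0,0.06,0],"xyz":[0.4,-0.25,-0.1],"gripper":1},{"dr":[0,0.06,0],"xyz":[0.4,-0.25,-0.1],"gripper":1},{"dr":[0,0.06,0],"xyz":[0.4,-0.25,-0.1],"gripper":1},{"dr":[0,0.06,0],"xyz":[0.4,-0.25,-0.1],"gripper":1}]' 40; python3 -c "
from h import *
st();plan((.476,-.323,.24),Rh(25,1))"
```

```text
clock: 0.5
tool_pos: [0.2885, -0.5089, 0.2617]
tcp_rot: [-2.992, -0.461, -0.577]
wrist_force: [-0.7, -0.3, -0.2]
finger_gap: 0.0853
gripper_force: 0.0
0.5 q [-1.35  0.37  1.77  0.43  1.08 -0.3 ] G [ 0.2819 -0.511   0.2791] x [0.885 0.279 0.372] z [ 0.354  0.114 -0.928] F [-0.7 -0.3 -0.2] 0.0 0.0853
xyz [ 0.7565 -0.4106  0.382 ] dr [ 0.018   0.1891 -0.0126]
```

```bash

python3 -m creep '[{"dr":[0.018,0.189,-0.013],"xyz":[0.756,-0.41,0.382],"gripper":1},{"dr":[0.018,0.189,-0.013],"xyz":[0.756,-0.41,0.382],"gripper":1},{"dr":[0.018,0.189,-0.013],"xyz":[0.756,-0.41,0.382],"gripper":1},{"dr":[0.018,0.189,-0.013],"xyz":[0.756,-0.41,0.382],"gripper":1},{"dr":[0.018,0.189,-0.013],"xyz":[0.756,-0.41,0.382],"gripper":1},{"dr":[0.018,0.189,-0.013],"xyz":[0.756,-0.41,0.382],"gripper":1},{"dr":[0.018,0.189,-0.013],"xyz":[0.756,-0.41,0.382],"gripper":1},{"dr":[0.018,0.189,-0.013],"xyz":[0.756,-0.41,0.382],"gripper":1},{"dr":[0.018,0.189,-0.013],"xyz":[0.756,-0.41,0.382],"gripper":1},{"dr":[0.018,0.189,-0.013],"xyz":[0.756,-0.41,0.382],"gripper":1},{"dr":[0.018,0.189,-0.013],"xyz":[0.756,-0.41,0.382],"gripper":1}]'; python3 -c "
from h import *
st();plan((.476,-.323,.14),Rh(25,1))
cv2.imwrite('pics/s1.png',eyes.grab_frame('side'))"
```

```text
clock: 1.6
tool_pos: [0.492, -0.3188, 0.2396]
tcp_rot: [-1.989, -0.449, -1.975]
wrist_force: [-0.9, -0.2, -0.2]
finger_gap: 0.0856
gripper_force: 0.0
1.6 q [-1.32  0.9   2.1   1.39  1.59 -1.44] G [ 0.4751 -0.3268  0.2398] x [0.005 0.009 1.   ] z [ 0.906  0.424 -0.009] F [-0.9 -0.2 -0.2] 0.0 0.0856
xyz [-0.3318 -0.012   0.011 ] dr [-0.0002  0.0014  0.001 ]
```

View pics/s1.png

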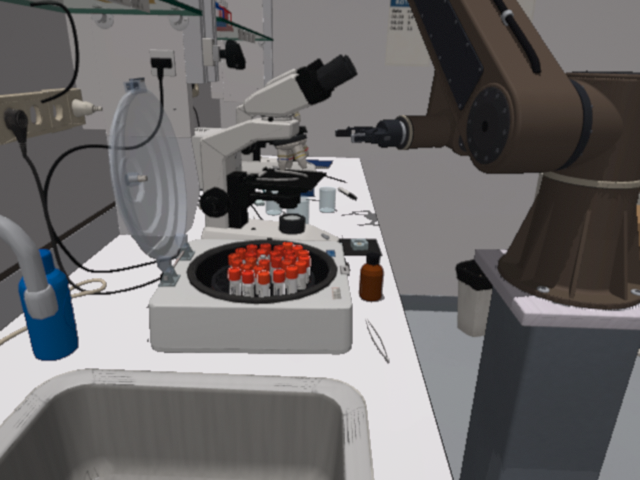

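The gripper is horizontal at px (337–405,132). The wrist housing behind it, at px (405–450,115–150), is wider, so I need to know its clearance over the table.

```bash
python3 - <<'E'
from h import *
s=cv2.imread("pics/s1.png");cv2.imwrite("pics/cs1.png",cv2.resize(s[90:190,320:470],None,fx=5,fy=5,interpolation=cv2.INTER_CUBIC))
from scipy.optimize import least_squares
o=r.get_obs()
D=[([-1.31163363,.480790534,1.59679405],[.19559222,-.61948297,.23072895],[-3.10385436,-.478187161,.000167554]),
([-1.35,.37,1.77],[.2885,-.5089,.2617],[-2.992,-.461,-.577]),(o["joint_positions"][:3],o["tool_pos"],o["tcp_rot"])]
def f(p):
    a,H,L2,L3,Lt=p;e=[]
    for q,t,w in D:
        W=np.array(t)-Lt*Ro.from_rotvec(w).as_matrix()[:,2]
        rr=a+L2*np.sin(q[1])+L3*np.sin(q[1]+q[2]);zz=H+L2*np.cos(q[1])+L3*np.cos(q[1]+q[2])
        e+=list(W-[rr*np.cos(q[0]),rr*np.sin(q[0]),zz])
    return np.r_[e,.005*(np.array(p)-[.1,.4,.4,.4,.3])]
S=least_squares(f,[.1,.4,.4,.4,.3]);p=S.x;print(p.round(3),np.abs(S.fun[:9]).max())
for z in o["tool_pos"],: print("W",z-p[4]*Ro.from_rotvec(o["tcp_rot"]).as_matrix()[:,2])
print("edge",ray("top",(330,309),0),ray("top",(420,307),0))
G=o["tool_pos"]-.0187*Ro.from_rotvec(o["tcp_rot"]).as_matrix()[:,2]
u=Ro.from_rotvec(o["tcp_rot"]).as_matrix()[:,2]
for d in(0,.054,.1,.15,.2,.25): print(d,[((proj("side",[G-d*u+[0,0,k]])[0]-[320,90])*5).round() for k in(-.038,.038)])
E
```

```text
[-0.037  0.325  0.609  0.464  0.409] 0.029231121063903437
W [ 0.1212088  -0.49234436  0.24359814]
edge [ 0.37303413 -0.12824471  0.        ] [ 0.37395229 -0.33775548  0.        ]
0 [array([116., 297.]), array([122., 149.])]
0.054 [array([206., 291.]), array([214., 146.])]
0.1 [array([280., 286.]), array([290., 143.])]
0.15 [array([359., 281.]), array([370., 140.])]
0.2 [array([435., 276.]), array([448., 137.])]
0.25 [array([509., 272.]), array([523., 134.])]
```

View pics/cs1.png

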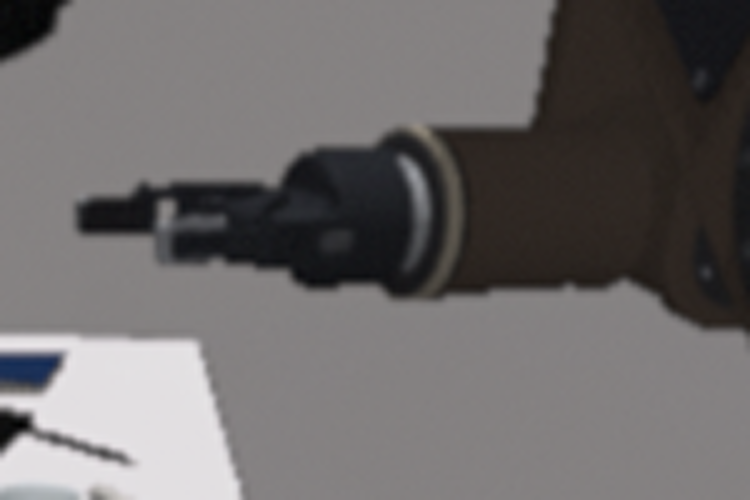

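The gripper body is about ±37 mm tall. The collar from 175 mm behind the grasp point has a radius of about 47 mm, so a 3° downward pitch gives clearance at the pick.

```bash
python3 - <<'E'
t=open('h.py').read()
t=t.replace("z=np.array([np.cos(h),np.sin(h),0]);x=np.array([0,0,up*1.]);","p=np.radians(pitch);c,s=np.cos(h),np.sin(h);z=np.array([c*np.cos(p),s*np.cos(p),-np.sin(p)]);x=up*np.array([c*np.sin(p),s*np.sin(p),np.cos(p)]);")
open('h.py','w').write(t)
E
python3 -c "
from h import *
st();plan((.486,-.319,.044),Rh(25,1,3));plan((.486,-.319,.1),Rh(25,1,3))"
```

```text
1.65 q [-1.32  0.9   2.1   1.39  1.59 -1.44] G [ 0.4751 -0.3268  0.2404] x [0.004 0.01  1.   ] z [ 0.906  0.424 -0.008] F [-0.5  0.6  0.2] 0.0 0.0856
xyz [-0.6569 -0.0131  0.0494] dr [-0.0002 -0.007   0.0012]
xyz [-0.4702 -0.0117  0.0478] dr [-0.0002 -0.007   0.0012]
```

```bash

python3 -m creep '[{"dr":[0,-0.007,0.001],"xyz":[-0.15,-0.01,0.05],"gripper":1},{"dr":[0,-0.007,0.001],"xyz":[-0.3,-0.01,0.05],"gripper":1},{"dr":[0,-0.007,0.001],"xyz":[-0.4,-0.01,0.05],"gripper":1},{"dr":[0,-0.007,0.001],"xyz":[-0.5,-0.012,0.05],"gripper":1},{"dr":[0,-0.007,0.001],"xyz":[-0.57,-0.012,0.05],"gripper":1},{"dr":[0,-0.007,0.001],"xyz":[-0.62,-0.013,0.05],"gripper":1},{"dr":[0,-0.007,0.001],"xyz":[-0.65,-0.013,0.05],"gripper":1},{"dr":[0,-0.007,0.001],"xyz":[-0.657,-0.013,0.05],"gripper":1},{"dr":[0,-0.007,0.001],"xyz":[-0.657,-0.013,0.05],"gripper":1}]'; python3 -c "
from h import *
st();plan((.5945,-.268,.042),Rh(25,1,3));t=eyes.grab_frame('top')
cv2.imwrite('pics/t2.png',cv2.resize(t[165:315,290:490],None,fx=4,fy=4,interpolation=cv2.INTER_CUBIC))"
```

```text
clock: 2.55
tool_pos: [0.5033, -0.3102, 0.0419]
tcp_rot: [-2.031, -0.449, -1.934]
wrist_force: [-0.2, -0.7, -0.0]
finger_gap: 0.0851
gripper_force: 0.0
2.55 q [-1.29  1.26  1.97  1.42  1.51 -1.66] G [ 0.4864 -0.3181  0.0428] x [0.045 0.019 0.999] z [ 0.905  0.423 -0.049] F [-0.2 -0.7 -0. ] 0.0 0.0851
xyz [0.0165 0.0013 0.3967] dr [-0.0001 -0.0005 -0.0003]
```

View pics/t2.png

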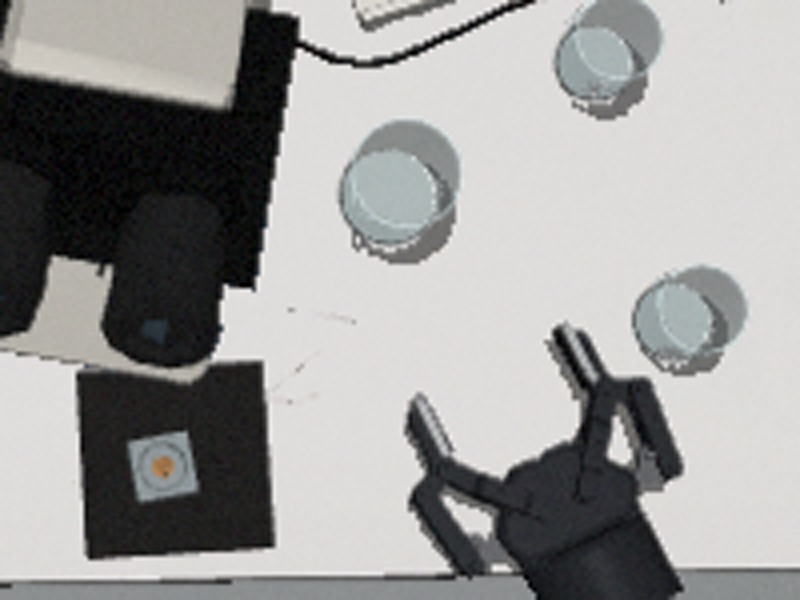

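The gripper clears n1, the fingertips are at crop px (418,396) and (564,326), and the beaker and block haven't moved. I'll compare the predicted TCP with the picture.

```bash
python3 -c "
from h import *
o=r.get_obs();R=Ro.from_rotvec(o['tcp_rot']).as_matrix();T=o['tool_pos']
for X in (T,T-.0187*R[:,2],T-.013*R[:,2]+.0425*R[:,1],T-.013*R[:,2]-.0425*R[:,1],[.5945,-.268,.043],[.5945,-.268,0],[.5945,-.268,.082]): print((proj('top',[X])[0]-[290,165]+.5)*4)
"
```

```text
[477.98560442 342.40226103]
[493.35875743 371.62562441]
[554.93320403 330.04419492]
[422.14224967 395.48525007]
[398.66974803 185.68868916]
[389.0388501  198.15710269]
[408.01028478 173.59618483]
```

```bash

python3 -m creep '[{"dr":[0,0,0],"xyz":[0.004,0,0.1],"gripper":1},{"dr":[0,0,0],"xyz":[0.008,0,0.2],"gripper":1},{"dr":[0,0,0],"xyz":[0.01,0.001,0.27],"gripper":1},{"dr":[0,0,0],"xyz":[0.012,0.001,0.32],"gripper":1},{"dr":[0,0,0],"xyz":[0.013,0.001,0.36],"gripper":1},{"dr":[0,0,0],"xyz":[0.015,0.001,0.39],"gripper":1},{"dr":[0,0,0],"xyz":[0.016,0.001,0.41],"gripper":1},{"dr":[0,0,0],"xyz":[0.016,0.001,0.41],"gripper":1}]'; python3 -c "
from h import *
st()"
```

```text
clock: 3.4
tool_pos: [0.6152, -0.2578, 0.0401]
tcp_rot: [-2.031, -0.449, -1.933]
wrist_force: [0.2, 0.2, 0.7]
finger_gap: 0.0854
gripper_force: 0.0
3.4 q [-1.04  1.26  1.96  1.67  1.53 -1.65] G [ 0.5982 -0.2657  0.041 ] x [0.045 0.018 0.999] z [ 0.905  0.423 -0.049] F [0.2 0.2 0.7] 0.0 0.0854
```

```bash

python3 -m creep '[{"dr":[0,0,0],"xyz":[0,0,0],"gripper":0.8},{"dr":[0,0,0],"xyz":[0,0,0],"gripper":0.75},{"dr":[0,0,0],"xyz":[0,0,0],"gripper":0.7},{"dr":[0,0,0],"xyz":[0,0,0],"gripper":0.6},{"dr":[0,0,0],"xyz":[0,0,0],"gripper":0.6},{"dr":[0,0,0],"xyz":[0,0,0],"gripper":0.6},{"dr":[0,0,0],"xyz":[0,0,0],"gripper":0.6},{"dr":[0,0,0],"xyz":[0,0,0],"gripper":0.6}]' 40; python3 -c "
from h import *
st();t=eyes.grab_frame('top')
cv2.imwrite('pics/t3.png',cv2.resize(t[165:315,290:490],None,fx=4,fy=4,interpolation=cv2.INTER_CUBIC))"
```

```text
clock: 4.2
tool_pos: [0.6149, -0.258, 0.0399]
tcp_rot: [-2.031, -0.448, -1.933]
wrist_force: [-1.0, -0.2, 0.4]
finger_gap: 0.0612
gripper_force: 42.9
4.2 q [-1.04  1.26  1.96  1.67  1.53 -1.65] G [ 0.598  -0.2659  0.0408] x [0.045 0.018 0.999] z [ 0.905  0.423 -0.049] F [-1.  -0.2  0.4] 42.9 0.0612
```

View pics/t3.png

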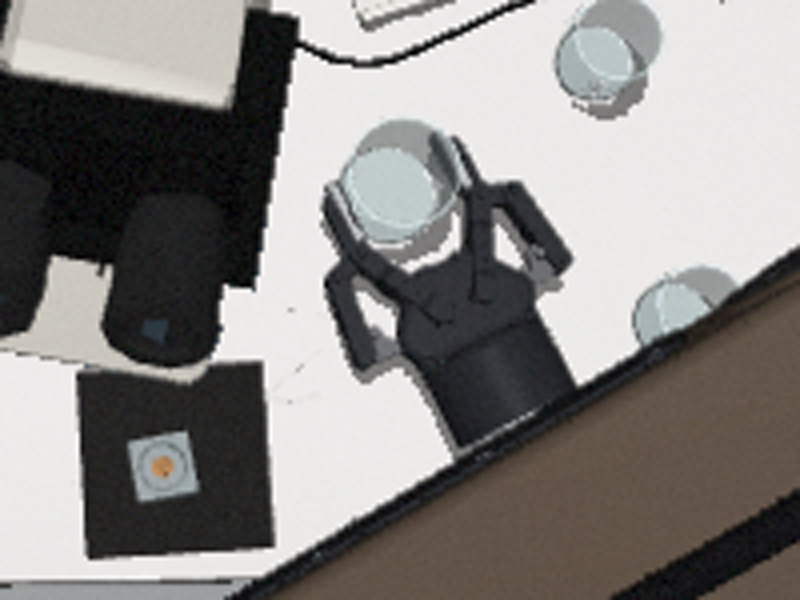

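The gap is 61 mm and the beaker looks unmoved between the pads, so the grasp is good. Next I'll lift and back out, then start the flip.

```bash

python3 -m creep '[{"dr":[0,0,0],"xyz":[0.03,0,0],"gripper":0.6},{"dr":[0,0,0],"xyz":[0.1,0,0],"gripper":0.6},{"dr":[0,0,0],"xyz":[0.2,0,-0.05],"gripper":0.6},{"dr":[0,0,0],"xyz":[0.3,0,-0.12],"gripper":0.6},{"dr":[0,0,0],"xyz":[0.4,0,-0.22],"gripper":0.6},{"dr":[0,0,0],"xyz":[0.5,0,-0.32],"gripper":0.6},{"dr":[0,0,0],"xyz":[0.53,0,-0.4],"gripper":0.6},{"dr":[0,0,0],"xyz":[0.53,0,-0.4],"gripper":0.6},{"dr":[0,0,0.04],"xyz":[0.53,0,-0.4],"gripper":0.6},{"dr":[0,0,0.04],"xyz":[0.53,0,-0.4],"gripper":0.6}]'; python3 -c "
from h import *
st();plan((.42,-.3,.2),Rh(50,-1,-3))"
```

```text
clock: 5.25
tool_pos: [0.5136, -0.3057, 0.2047]
tcp_rot: [-1.979, -0.176, -1.778]
wrist_force: [-0.3, -0.6, -1.1]
finger_gap: 0.061
gripper_force: 43.5
5.25 q [-1.27  0.94  2.1   1.43  1.54 -1.21] G [ 0.4967 -0.3136  0.2056] x [ 0.152 -0.213  0.965] z [ 0.905  0.423 -0.049] F [-0.3 -0.6 -1.1] 43.5 0.061
xyz [-0.0674 -0.1637 -0.2175] dr [ 0.0098 -0.1023  0.4482]
```

```bash

python3 -m creep '[{"dr":[0.01,-0.102,0.448],"xyz":[-0.067,-0.164,-0.217],"gripper":0.6},{"dr":[0.01,-0.102,0.448],"xyz":[-0.067,-0.164,-0.217],"gripper":0.6},{"dr":[0.01,-0.102,0.448],"xyz":[-0.067,-0.164,-0.217],"gripper":0.6},{"dr":[0.01,-0.102,0.448],"xyz":[-0.067,-0.164,-0.217],"gripper":0.6},{"dr":[0.01,-0.102,0.448],"xyz":[-0.067,-0.164,-0.217],"gripper":0.6},{"dr":[0.01,-0.102,0.448],"xyz":[-0.067,-0.164,-0.217],"gripper":0.6},{"dr":[0.01,-0.102,0.448],"xyz":[-0.067,-0.164,-0.217],"gripper":0.6},{"dr":[0.01,-0.102,0.448],"xyz":[-0.067,-0.164,-0.217],"gripper":0.6},{"dr":[0.01,-0.102,0.448],"xyz":[-0.067,-0.164,-0.217],"gripper":0.6},{"dr":[0.01,-0.102,0.448],"xyz":[-0.067,-0.164,-0.217],"gripper":0.6},{"dr":[0.01,-0.102,0.448],"xyz":[-0.067,-0.164,-0.217],"gripper":0.6}]'; python3 -c "
from h import *
st();plan((.42,-.3,.2),Rh(50,-1,-3))"
```

```text
clock: 6.35
tool_pos: [0.4324, -0.2852, 0.2007]
tcp_rot: [-1.464, 0.974, -0.348]
wrist_force: [-0.6, 0.4, -1.7]
finger_gap: 0.061
gripper_force: 44.5
6.35 q [-1.33  0.88  1.97  1.04  1.54  0.61] G [ 0.4189 -0.2977  0.2039] x [ 0.594 -0.731 -0.337] z [ 0.724  0.668 -0.174] F [-0.6  0.4 -1.7] 44.5 0.061
xyz [ 0.     -0.0007 -0.0021] dr [ 0.0044 -0.0438  0.1921]
```

```bash

python3 -m creep '[{"dr":[0.0044,-0.0438,0.192],"xyz":[0,0,0],"gripper":0.6},{"dr":[0.0044,-0.0438,0.192],"xyz":[0,0,0],"gripper":0.6},{"dr":[0.0044,-0.0438,0.192],"xyz":[0,0,0],"gripper":0.6},{"dr":[0.0044,-0.0438,0.192],"xyz":[0,0,0],"gripper":0.6},{"dr":[0.0044,-0.0438,0.192],"xyz":[0,0,0],"gripper":0.6},{"dr":[0.0044,-0.0438,0.192],"xyz":[0,0,0],"gripper":0.6},{"dr":[0.0044,-0.0438,0.192],"xyz":[0,0,0],"gripper":0.6},{"dr":[0.0044,-0.0438,0.192],"xyz":[0,0,0],"gripper":0.6},{"dr":[0.0044,-0.0438,0.192],"xyz":[0,0,0],"gripper":0.6},{"dr":[0.0044,-0.0438,0.192],"xyz":[0,0,0],"gripper":0.6}]'; python3 -c "
from h import *
st();t=eyes.grab_frame('top');s=eyes.grab_frame('side');
c=np.hstack([cv2.resize(t[175:335,290:470],(400,356)),cv2.resize(s[90:250,270:450],(400,356))])
cv2.imwrite('pics/c4.png',c);np.save('t4.npy',t);np.save('s4.npy',s)
plan((.4365,-.13,.13),Rh(50,-1,-3))"
```

```text
clock: 7.35
tool_pos: [0.4323, -0.2851, 0.2002]
tcp_rot: [-0.662, 1.411, 0.69]
wrist_force: [0.4, -0.1, -0.6]
finger_gap: 0.0609
gripper_force: 44.4
7.35 q [-1.29  1.04  1.83  1.    1.77  1.79] G [ 0.4203 -0.2994  0.1992] x [ 0.038  0.037 -0.999] z [0.642 0.765 0.052] F [ 0.4 -0.1 -0.6] 44.4 0.0609
xyz [0.253  0.3243 0.4557] dr [-0.     -0.0001  0.0013]
```

View pics/c4.png

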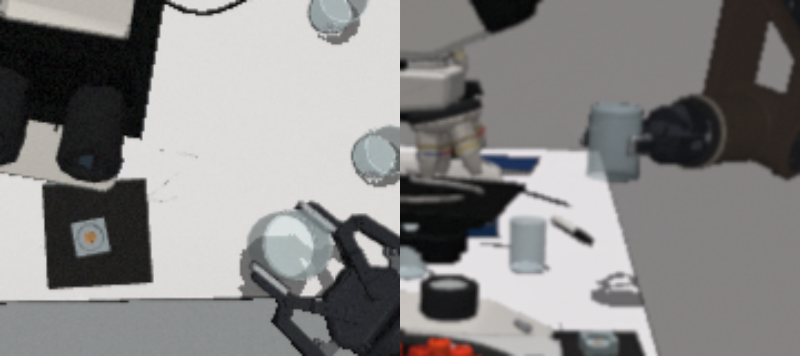

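The beaker is mouth-down and upright in the grip: side panel px x 588–642, top panel disc at about (290,245). I'll move to hover over the block and measure there.

```bash

python3 -m creep '[{"dr":[0,0,0.001],"xyz":[0.05,0.1,0.12],"gripper":0.6},{"dr":[0,0,0.001],"xyz":[0.1,0.2,0.25],"gripper":0.6},{"dr":[0,0,0.001],"xyz":[0.2,0.28,0.36],"gripper":0.6},{"dr":[0,0,0.001],"xyz":[0.28,0.31,0.42],"gripper":0.6},{"dr":[0,0,0.001],"xyz":[0.33,0.324,0.46],"gripper":0.6},{"dr":[0,0,0.001],"xyz":[0.353,0.324,0.47],"gripper":0.6},{"dr":[0,0,0.001],"xyz":[0.353,0.324,0.47],"gripper":0.6},{"dr":[0,0,0.001],"xyz":[0.353,0.324,0.47],"gripper":0.6}]'; python3 - <<'E'
from h import *
st();t=eyes.grab_frame('top');s=eyes.grab_frame('side');np.save('t5.npy',t);np.save('s5.npy',s)
o=r.get_obs();R=Ro.from_rotvec(o['tcp_rot']).as_matrix();G=o['tool_pos']-.0187*R[:,2];C=G-.004*R[:,2];print("C pred",C)
s0=cv2.imread('pics/side0.png');t0=cv2.imread('pics/top0.png')
for n,rad,dz in (("base",.031,.041),("rim",.0325,-.041)):
    th=np.linspace(0,6.28,90);P=np.c_[C[0]+rad*np.cos(th),C[1]+rad*np.sin(th),0*th+C[2]+dz]
    for v in("top","side"): q=proj(v,P);print(n,v,q.min(0).round(1),q.max(0).round(1))
for a,b,n,(y0,y1,x0,x1) in((s,s0,'ds',(180,260,310,420)),(t,t0,'dt',(240,320,290,390))):
    cv2.imwrite(f'pics/{n}.png',cv2.resize(a[y0:y1,x0:x1],None,fx=4,fy=4,interpolation=cv2.INTER_CUBIC))
a=cv2.imread('pics/ds.png');b=cv2.imread('pics/dt.png');c=np.zeros((320,840,3),np.uint8);c[:,:440]=a;c[:,440:]=b;cv2.imwrite('pics/c5.png',c[:,:800] )
E
```

```text
clock: 8.25
tool_pos: [0.4523, -0.1126, 0.1019]
tcp_rot: [-0.66, 1.413, 0.692]
wrist_force: [0.3, 0.2, -1.1]
finger_gap: 0.061
gripper_force: 44.4
8.25 q [-1.14  1.24  2.09  1.12  1.54  1.4 ] G [ 0.4403 -0.1269  0.101 ] x [ 0.035  0.038 -0.999] z [0.643 0.764 0.051] F [ 0.3  0.2 -1.1] 44.4 0.061
C pred [ 0.43770982 -0.13010513  0.10089535]
base top [316.8 263.5] [346.7 293.4]
base side [346.9 187.5] [373.9 194.3]
rim top [316.2 265.5] [345.4 294.7]
rim side [344.7 220.2] [372.3 229.1]
```

View pics/c5.png

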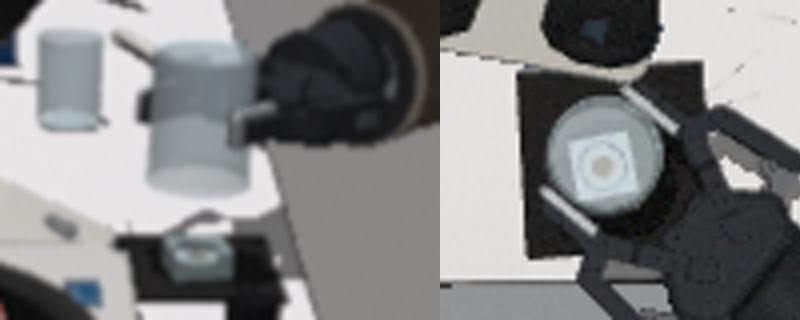

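The beaker outline matches the prediction to about 0.5 px in both views: side crop base 151–255 and rim bottom row 197, top crop disc 546–662 × 97–217. The block, at top crop (601,166), sits under it untouched. I'll do a numerical centring check.

```bash
python3 - <<'E'
from h import *
for z in(.004,.012,.02,.06,.101,.142): print(z,proj('side',[[.4365,-.13,z]])[0],proj('top',[[.4365,-.13,z]])[0])
s=cv2.imread('pics/side0.png').astype(int);s5=np.load('s5.npy').astype(int);t5=np.load('t5.npy').astype(int);t0=cv2.imread('pics/top0.png').astype(int)
for y in(241,243,246): print(y,s[y,343:377].sum(1)//3)
for y in(205,210,215,220): print(y,s5[y,340:380].sum(1)//3)
# block corners side/top predicted at rotation
print("beaker col row274..284");
for y in(275,280,285): print(y,t5[y,310:352].sum(1)//3)
for x in(326,331): print(x,t5[258:300,x].sum(1)//3)
g=cv2.GaussianBlur(t0.max(2).astype(np.uint8),(3,3),0);b=t0[268:296,316:347];m=(b.max(2)>70)
y,x=np.nonzero(m);print("block centroid",x.mean()+316,y.mean()+268,m.sum())
E
```

```text
0.004 [357.71207872 246.57801065] [330.22070459 281.57546646]
0.012 [357.88939465 243.47826157] [330.29777193 281.43896454]
0.02 [358.06761662 240.36267347] [330.37584588 281.3006797 ]
0.06 [358.97256333 224.54284375] [330.78202835 280.58124802]
0.101 [359.9247655 207.8969177] [331.22784427 279.79161742]
0.142 [360.90291448 190.79740224] [331.70680394 278.94328252]
241 [ 31  33  32  31  32  33  36  57  92 121 129 113 101  96  96  95  97  99
  99 100 108 122 132 120  87  46  31  30  30  31  30  28  36  85]
243 [ 31  32  32  33  33  35  39  55  73  85 113 150 163 155 146 138 142 143
 147 150 141 123 119 118 103  65  36  31  31  33  32  33  31  47]
246 [ 52  31  32  34  33  32  34  45  63  71  75  83  89  96 104 105 106 106
 105 101  96  88  85  86  81  54  34  32  33  33  32  33  33  31]
205 [230 231 230 212 135  75  44  58  88 101 105 108 110 113 114 116 119 124
 126 126 122 121 122 122 124 127 124 119 116 113 110 103  94  82  66  75
  82  82  65  42]
210 [230 230 228 208 151 112  91  95 107 117 126 134 138 142 147 151 152 154
 155 154 153 147 141 136 133 128 115  95 112 114  89  60  
[... 627 characters left out ...]
1 204 196 212 210
 186 175 173 174 178 196 208 207 191 208 179 157 154 153 155 138 119 100
  10  15  32  13  10  13]
285 [120  33  31  31  37  28  30  62  74 124 152 157 158 163 212 208 189 207
 210 212 207 209 211 209 202 199 209 207 208 178 154 151 137 107  32  13
  17  25  15  31  31  31]
326 [137  58  35  31  34  32  64 111 120 139 162 160 162 160 157 156 177 208
 204 186 195 208 212 210 210 210 199 189 201 209 208 209 157 122  66  55
 107 178 190 141  74  55]
331 [181 124  46  35  27  35 114 128 133 159 163 162 158 154 154 181 208 191
 201 210 210 176 174 172 176 178 192 209 209 195 209 175 158 149 124  69
  23  15  17  10  34  45]
block centroid 330.31983805668017 281.1578947368421 247
```

```bash
python3 -c "
from h import *
plan((.4385,-.1276,.068),Rh(50,-1,-3))"
```

```text
xyz [ 0.1098  0.0037 -0.0109] dr [-0.0002 -0.0002  0.0004]
```

```bash
python3 -m creep '[{"dr":[0,0,0],"xyz":[0.02,0.0037,-0.011],"gripper":0.6},{"dr":[0,0,0],"xyz":[0.05,0.0037,-0.011],"gripper":0.6},{"dr":[0,0,0],"xyz":[0.08,0.0037,-0.011],"gripper":0.6},{"dr":[0,0,0],"xyz":[0.1,0.0037,-0.011],"gripper":0.6},{"dr":[0,0,0],"xyz":[0.11,0.0037,-0.011],"gripper":0.6},{"dr":[0,0,0],"xyz":[0.11,0.0037,-0.011],"gripper":0.6},{"dr":[0,0,0],"xyz":[0.11,0.0037,-0.011],"gripper":0.6}]'; python3 - <<'E'
from h import *
st();s=eyes.grab_frame('side').astype(int);t=eyes.grab_frame('top').astype(int);np.save('t6.npy',t);np.save('s6.npy',s)
for y in(212,222,226,230,234,238,242,246): print(y,s[y,342:378].sum(1)//3)
o=r.get_obs();R=Ro.from_rotvec(o['tcp_rot']).as_matrix();C=o['tool_pos']-.0227*R[:,2];print(C)
for z in(.02,.03,.05): print(z,proj('side',[[C[0],C[1],z]])[0])
print('top')
for y in(275,279,281,283,287): print(y,t[y,312:350].sum(1)//3)
for x in(327,331,335): print(x,t[260:300,x].sum(1)//3)
E
```

```text
clock: 9.05
tool_pos: [0.4504, -0.1121, 0.0684]
tcp_rot: [-0.659, 1.414, 0.694]
wrist_force: [0.5, 1.8, -0.8]
finger_gap: 0.061
gripper_force: 44.4
9.05 q [-1.15  1.3   2.06  1.12  1.53  1.38] G [ 0.4383 -0.1264  0.0674] x [ 0.034  0.04  -0.999] z [0.642 0.765 0.052] F [ 0.5  1.8 -0.8] 44.4 0.061
212 [231 231 231 231 231 219 154 107 103 108 112 116 118 119 121 123 124 126
 126 127 127 126 124 124 123 121 119 118 117 113 106  88  64  41  36  38]
222 [228 203 128  68  39  59  87 102 107 111 115 122 130 135 140 145 146 146
 142 133 127 124 124 123 117 111 128 146 136 120 113 104  94  80  73  63]
226 [231 231 231 231 222 182 147 139 142 145 148 149 152 153 155 156 156 157
 156 157 156 156 156 153 135  96  98  97  79  48  30  25  24  22  24  21]
230 [231 231 231 230 223 177 141 139 143 146 148 151 152 154 156 156 157 156
 157 157 157 155 155 151 133 103  96  94  88  89 115 163 200 210 218 226]
234 [226 230 231 231 219 170 143 143 145 152 157 162 164 159 152 138 130 128
 128 127 127 128 131 130 130 133 138 138 136 140 157 168 159 129 116 110]
238 [124 138 151 148 135 131 131 132 133 136 13
[... 1150 characters left out ...]
54 140 119  95   8  17  24
  33  32]
287 [ 32  30  32  59  51  49  67 131 135 157 154 159 201 212 208 207 203 193
 196 194 199 205 210 208 211 211 196 182 150 130 104  31  18  20  21  29
  34  33]
327 [ 32  34  27  25  33  31 105 119 127 152 154 157 155 155 179 207 198 199
 206 210 210 209 209 209 208 204 196 207 209 210 164 155 139 108  65  29
  70 174 186 151]
331 [ 49  31  35  32  37  31 111 125 138 151 154 153 155 177 205 192 202 209
 213 177 172 171 174 177 191 210 210 194 206 172 156 155 155 115  61  25
  14  19  17  19]
335 [117  46  32 122 153 122  79 116 145 132 149 152 156 202 208 210 206 201
 176 187 205 207 209 204 198 199 207 208 186 161 155 151 118  74  46  24
  18  20  15  15]
```

```bash
python3 -m creep '[{"dr":[0,0,0],"xyz":[0.008,0,0],"gripper":0.6},{"dr":[0,0,0],"xyz":[0.016,0,0],"gripper":0.6},{"dr":[0,0,0],"xyz":[0.024,0,0],"gripper":0.6},{"dr":[0,0,0],"xyz":[0.032,0,0],"gripper":0.6},{"dr":[0,0,0],"xyz":[0.04,0,0],"gripper":0.6},{"dr":[0,0,0],"xyz":[0.04,0,0],"gripper":0.6}]'; python3 - <<'E'
from h import *
st();t=eyes.grab_frame('top').astype(int)
for y in(277,281,285): print(y,t[y,312:350].sum(1)//3)
for x in(327,331,335): print(x,t[260:300,x].sum(1)//3)
s=eyes.grab_frame('side').astype(int)
for y in(232,240,246): print(y,s[y,342:378].sum(1)//3)
E
```

```text
clock: 9.75
tool_pos: [0.4508, -0.1117, 0.056]
tcp_rot: [-0.659, 1.414, 0.693]
wrist_force: [-0.5, -0.4, -0.9]
finger_gap: 0.0611
gripper_force: 44.4
9.75 q [-1.15  1.32  2.04  1.12  1.52  1.37] G [ 0.4388 -0.126   0.0551] x [ 0.034  0.039 -0.999] z [0.642 0.765 0.052] F [-0.5 -0.4 -0.9] 44.4 0.0611
277 [ 31  29  33  31  57 126 154 156 155 158 186 211 208 210 185 199 206 209
 208 210 203 188 187 201 206 188 155 151 153 146 134 118  31  11  18  17
  23  42]
281 [ 29  29  32  33  69 119 153 155 155 156 161 212 198 197 209 207 176 174
 174 173 173 196 208 206 184 208 181 151 155 150 134 109  53  11  30  31
  28  13]
285 [ 31  31  34  34  49  62 125 155 158 157 155 162 209 207 189 207 211 210
 210 206 209 209 199 200 210 209 208 176 153 146 106  66   7  17  17  30
  29  33]
327 [ 29  33  31  35  30  30  74 114 124 152 154 155 155 155 179 204 196 199
 206 211 207 207 209 209 212 207 196 207 209 209 165 152 137 107  59  25
  71 173 184 129]
331 [ 50  33  34  36  33  29 112 127 123 152 155 152 156 178 206 194 201 210
 209 178 174 173 173 177 191 206 209 196 207 174 156 155 155 113  69  26
  19  11  15  38]
335 [117  50  30 102  96 171  93 107 139 125 144 155 155 204 210 210 208 201
 176 186 206 206 206 203 196 200 208 209 185 158 153 153 113  67  30  22
  17  17  16  27]
232 [232 231 232 230 214 166 139 141 144 147 149 151 153 155 156 156 155 155
 154 155 154 156 155 142 112 102 101  84  60  35  26  25  23  22  24  24]
240 [ 34  31  36  53  87 115 116 106 110 129 149 152 143 136 132 132 131 134
 135 136 137 143 147 142 125 108 102 100  95  77  47  23  21  24  52  89]
246 [121  59  33  32  28  40  56  70  92 111 117 121 128 132 136 139 138 138
 137 136 133 130 125 124 121 114  96  80  63  50  29  18  24  32  33  41]
```

```bash
python3 -m creep '[{"dr":[0,0,0],"xyz":[0.007,0,0],"gripper":0.6},{"dr":[0,0,0],"xyz":[0.014,0.001,-0.001],"gripper":0.6},{"dr":[0,0,0],"xyz":[0.02,0.001,-0.002],"gripper":0.6},{"dr":[0,0,0],"xyz":[0.025,0.001,-0.002],"gripper":0.6},{"dr":[0,0,0],"xyz":[0.028,0.001,-0.002],"gripper":0.6},{"dr":[0,0,0],"xyz":[0.03,0.001,-0.002],"gripper":0.6},{"dr":[0,0,0],"xyz":[0.03,0.001,-0.002],"gripper":0.6}]'; python3 -c "
from h import *
st()"
```

```text
clock: 10.55
tool_pos: [0.4505, -0.1117, 0.0473]
tcp_rot: [-0.659, 1.414, 0.693]
wrist_force: [0.6, -0.5, -2.0]
finger_gap: 0.0609
gripper_force: 44.4
10.55 q [-1.15  1.34  2.03  1.12  1.52  1.36] G [ 0.4385 -0.126   0.0463] x [ 0.034  0.039 -0.999] z [0.642 0.765 0.052] F [ 0.6 -0.5 -2. ] 44.4 0.0609
```

```bash
python3 -m creep '[{"dr":[0,0,0],"xyz":[0.002,0,0],"gripper":0.6},{"dr":[0,0,0],"xyz":[0.003,0,0],"gripper":0.6},{"dr":[0,0,0],"xyz":[0.003,0,0],"gripper":0.6}]';python3 -m creep '[{"dr":[0,0,0],"xyz":[0.001,0,0],"gripper":0.6},{"dr":[0,0,0],"xyz":[0.001,0,0],"gripper":0.6},{"dr":[0,0,0],"xyz":[0.001,0,0],"gripper":0.6}]'
```

```text
clock: 10.85
tool_pos: [0.4505, -0.1117, 0.0466]
tcp_rot: [-0.659, 1.413, 0.693]
wrist_force: [0.6, -0.8, 2.4]
finger_gap: 0.0611
gripper_force: 44.4
clock: 11.15
tool_pos: [0.4505, -0.1117, 0.0466]
tcp_rot: [-0.658, 1.413, 0.693]
wrist_force: [1.9, 0.4, 5.4]
finger_gap: 0.0606
gripper_force: 44.3
```

```bash
python3 -m creep '[{"dr":[0,0,0],"xyz":[0.001,0,0],"gripper":0.6},{"dr":[0,0,0],"xyz":[0.001,0,0],"gripper":0.6},{"dr":[0,0,0],"xyz":[0.001,0,0],"gripper":0.6}]' 20; python3 -m creep '[{"dr":[0,0,0],"xyz":[0,0,0],"gripper":0.74},{"dr":[0,0,0],"xyz":[0,0,0],"gripper":0.76},{"dr":[0,0,0],"xyz":[0,0,0],"gripper":0.8},{"dr":[0,0,0],"xyz":[0,0,0],"gripper":0.85},{"dr":[0,0,0],"xyz":[0,0,0],"gripper":0.95},{"dr":[0,0,0],"xyz":[0,0,0],"gripper":1},{"dr":[0,0,0],"xyz":[0,0,0],"gripper":1},{"dr":[0,0,0],"xyz":[0,0,0],"gripper":1}]'; python3 - <<'E'
from h import *
st();t=eyes.grab_frame('top').astype(int)
for y in(277,281,285): print(y,t[y,312:350].sum(1)//3)
for x in(327,331,335): print(x,t[260:300,x].sum(1)//3)
s=eyes.grab_frame('side').astype(int)
for y in(220,232,240,246,250): print(y,s[y,342:378].sum(1)//3)
E
```

```text
clock: 11.45
tool_pos: [0.4505, -0.1116, 0.0466]
tcp_rot: [-0.658, 1.413, 0.693]
wrist_force: [1.6, -0.8, 6.5]
finger_gap: 0.0612
gripper_force: 44.3
clock: 12.25
tool_pos: [0.4505, -0.1117, 0.0458]
tcp_rot: [-0.659, 1.414, 0.693]
wrist_force: [0.3, -0.1, -0.2]
finger_gap: 0.0854
gripper_force: 0.0
12.25 q [-1.15  1.34  2.03  1.12  1.52  1.36] G [ 0.4385 -0.126   0.0448] x [ 0.034  0.039 -0.999] z [0.642 0.765 0.052] F [ 0.3 -0.1 -0.2] 0.0 0.0854
277 [ 32  33  33  29  55 128 147 155 156 158 185 211 212 210 187 196 207 208
 209 210 206 190 184 199 208 192 154 151 154 143 145 105  31  30  36  30
  30  32]
281 [ 35  33  27  34  70 123 154 156 154 156 160 211 199 199 209 209 176 172
 173 174 175 195 210 207 179 205 180 155 153 151 133 102  51  15  31  33
  33  32]
285 [ 29  30  34  29  48  68 119 155 152 155 155 165 211 206 190 203 210 210
 209 210 211 210 202 200 210 209 206 177 154 147 106  64  22  20  33  37
  28  32]
327 [ 30  33  36  40  34  35  32 105 125 142 155 153 157 153 180 208 197 196
 209 209 209 209 207 209 213 203 194 209 208 210 165 158 151 124  68  37
  16  31  27  32]
3
[... 389 characters left out ...]
20 123 127 131 133 135
 136 136 137 137 136 134 132 127 124 121 117 111  98  75  43  32  32  36]
232 [223 211 210 213 200 166 141 139 144 146 149 151 153 155 156 157 156 155
 151 143 144 149 150 151 150 148 145 141 132 123 109  95 125 142 125 117]
240 [ 32  29  24  29  54  84 101 108 117 132 146 150 145 141 138 139 139 140
 143 144 144 147 150 147 131 120 114 108 102  83  64  73  85  81  71  69]
246 [121  56  38  57  85  93  90  89  94 104 109 116 121 125 129 133 133 132
 132 130 129 125 120 116 114 107  91  81  80  73  46  26  27  35  35  43]
250 [155  81  34  35  37  45  60  73  80  95 103 106 109 111 112 111 111 109
 108 108 108 106 104 100  97  94  85  77  66  47  34  35  37  37  35  31]
```

```bash
python3 -m creep '[{"dr":[0,0,0],"xyz":[-0.005,0,-0.02],"gripper":1},{"dr":[0,0,0],"xyz":[-0.01,0,-0.05],"gripper":1},{"dr":[0,0,0],"xyz":[-0.015,0,-0.1],"gripper":1},{"dr":[0,0,0],"xyz":[-0.025,0,-0.17],"gripper":1},{"dr":[0,0,0],"xyz":[-0.035,0,-0.25],"gripper":1},{"dr":[0,0,0],"xyz":[-0.05,0,-0.35],"gripper":1},{"dr":[0,0,0],"xyz":[-0.1,0,-0.45],"gripper":1},{"dr":[0,0,0],"xyz":[-0.2,0,-0.5],"gripper":1},{"dr":[0,0,0],"xyz":[-0.3,0,-0.5],"gripper":1},{"dr":[0,0,0],"xyz":[-0.3,0,-0.5],"gripper":1},{"dr":[0,0,0],"xyz":[-0.3,0,-0.5],"gripper":1}]'; python3 - <<'E'
from h import *
st();t=eyes.grab_frame('top').astype(int);t0=cv2.imread('pics/top0.png').astype(int)
for y in(277,281,285): print(y,t[y,312:350].sum(1)//3)
for x in(327,331,335): print(x,t[260:300,x].sum(1)//3)
d=np.abs(t-t0).max(2)
for n,(x,y) in dict(n1=(461,244),n2=(442,178),bottle=(220,287),forceps=(158,288)).items(): print(n,(d[y-15:y+15,x-20:x+20]>40).sum())
s=eyes.grab_frame('side').astype(int)
for y in(205,220,235): print(y,s[y,338:382].sum(1)//3)
E
```

```text
clock: 13.45
tool_pos: [0.3504, -0.2309, 0.1281]
tcp_rot: [-0.66, 1.415, 0.691]
wrist_force: [0.7, 0.5, -0.8]
finger_gap: 0.0854
gripper_force: 0.0
13.45 q [-1.42  1.16  1.96  0.86  1.64  1.59] G [ 0.3384 -0.2451  0.1272] x [ 0.033  0.037 -0.999] z [0.643 0.764 0.05 ] F [ 0.7  0.5 -0.8] 0.0 0.0854
277 [ 28  28  26  32  53 117 134 145 144 147 176 197 196 195 173 185 197 195
 194 192 191 179 174 188 194 177 142 144 143 129 137  98  31  26  30  22
  28  23]
281 [ 28  33  28  30  61 112 144 141 144 145 149 193 184 183 195 194 165 161
 158 161 160 182 195 193 170 195 169 142 141 139 123  98  44  18  25  30
  26  23]
285 [ 26  26  25  34  41  66 106 147 144 145 145 153 196 192 177 192 197 197
 196 192 194 195 186 187 196 194 192 164 142 135  97  60   7  15  28  31
  29  24]
327 [ 28  29  31  27  28  31  35 100 120 136 142 146 147 144 168 193 187 185
 194 195 193 194 196 196 196 192 181 194 195 194 151 145 139 114  60  21
  15  26  30  31]
331 [ 49  24  29  31  31  29  54 108 112 134 144 144 144 167 192 180 186 192
 193 167 160 161 164 164 178 192 197 183 194 162 147 145 145 108  64  40
  20  16  32  32]
335 [111  43  32  35  29  24  31  74 103 133 125 143 146 189 194 195 193 188
 164 172 191 193 193 188 183 187 193 196 176 146 142 144 109  67  38  18
   9   2  23  28]
n1 0
n2 0
bottle 0
forceps 0
205 [225 225 225 225 225 225 225 224 224 224 224 224 224 224 224 224 224 224
 224 224 224 224 224 224 224 224 224 224 224 225 225 225 225 224 202 136
 122 129 130 130 129 130 130 129]
220 [224 224 224 224 224 224 224 224 222 196 152 131 132 136 139 142 145 149
 152 156 157 160 161 161 161 161 160 159 157 153 148 142 136 133 141 179
 221 226 210 156 126 128 130 131]
235 [224 225 222 207 196 220 226 224 210 161 133 133 136 139 141 143 145 147
 149 148 150 148 149 149 148 148 148 146 144 141 137 131 129 139 180 221
 226 225 225 225 225 225 222 190]
```

```bash
python3 -c "
from plant import ticket
print(ticket.sign_off())"
```

```text
the job is handed in; nothing more can be done
None
```

The wide beaker is upside down over the staining block: its rim met the mat at the expected height, the block looks unmoved in the top view, the other beakers, bottle and forceps show no change there, and the job is handed in at about 13.5 s.

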